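# Dry run along a tacked tank seam

### The arm

A 6-joint arm with a two-finger parallel gripper is mounted at the origin on the work surface. World frame = base frame: x ahead of the robot, y to its left, z up, the work surface at z = 0. Lengths are in m, angles in rad, forces in N, time in s.
With the tool pointing down it reaches from about 0.325 to 0.875 m from the base axis. Payload 4.4 kg.
Tool frame: the origin (TCP) lies between the finger pads, 19 mm behind the fingertips; this is the grasp point; z points along the fingers, y is the line along which they close (so a half turn about z gives the same grasp; the last joint's range is limited). The gripper opens to 85 mm and grips with 20 to 120 N. Pads are 22 mm wide; open, the fingers measure 114 mm over their backs; the gripper's body (76 mm by 85 mm) begins 54 mm behind the grasp point. The pads swing forward as they close: fully open they stand 13 mm farther back than shut.
Start: joints at [-1.319, 0.207, 1.542, -0, 1.393, -0.15], TCP at [0.225, -0.529, 0.25] pointing down, gripper open.
Joint ranges: [-2.73, 2.73], [-0.86, 2.22], [0.23, 2.46], [-1.11, 4.25], [0.08, 2.63], [-2.82, 2.82]. Speed limits (rad/s): [2.79, 2.79, 3.14, 3.14, 3.14, 3.14].

### API

Orientations are given as a unit quaternion [x, y, z, w].
In Python, from station import state, camera, sign_off gives the robot as it stands.
- The arm moves only by the tool apply_moves, never from a script. Its argument "moves" is a list of rows, each a list of 3 entries, a list of its own where there are three numbers: the shift along the tool's x, y, z in units of 100 cm (1.0 is 100 cm), then the turn, a rotation vector about the tool's x, y, z in units of 90 degrees (1.0 is 90 degrees), then the finger opening in mm, from 0 to 85.4. In form: [[[x, y, z], [ax, ay, az], claw], ...]. A call has 1 to 12 rows; each row is the pose to reach, as a shift and turn from the pose commanded when the call began, along the tool's axes at that moment; what a row does not reach only later rows make up. A row lasts 1/12 s, in which the tool goes at most 41.7 mm and 7.16 degrees, less where a joint would pass 70% of its speed; a pose out of reach is approached as far as the arm can. A call with a number of a shift or a turn outside -1 to 1 is refused whole. A call with a gripper value outside its range is refused whole. The fingers move at their own pace and stop on an object; the grip force is fixed at half the most. Time passes only in rows, so rows that repeat a pose let the fingers close. It gives the time, the measured TCP pose, the force, the opening and the grip force at its end, in the units of the state.
- state(): the state, without advancing time (a new reading comes with each control period).
- camera(name): name is "side" or "top"; returns a dict with "pixels" (420x560x3 uint8, red, green, blue), "intrinsics" (3x3 intrinsics, pixels), "world_to_cam" (4x4, takes a point from world to camera coordinates). Camera axes: x right, y down, z forward; pixel columns grow to the right and rows downward; lengths in m; the calibration is good to about 2 mm. A picture is of the moment at which its call begins. There is no depth.
- sign_off(): hands the job in; it is judged then, once.
The state is a dict: "time": time; "joint_pos": joint angles; "qd": joint speeds; "tau": joint torques, N m; "position": TCP position; "tcp_rot": TCP orientation; "ft_force": force on the tool from outside, world axes, zero at the start; "wrist_torque": the same for the moment, N m; "opening": finger opening in m; "grasp_force": force on a finger pad.
Only numpy, scipy, OpenCV 4.12 (cv2) and the standard library are available. Lean on these libraries where they do the work, as an engineer would, in place of code of your own. Each camera call takes 0.05 s, during which the arm holds its last target. There are 200 camera calls.

### The job

Rehearse the weld on the chamfered aluminium tank: with the fingertips pointing straight down about a centimetre above the metal, slowly trace the dog-leg seam on its top, about 2 to 3 centimetres a second, starting at the seam end next to the threaded pipe fitting and passing over every tack weld in order to the other end. Do not touch the tank, do not pick up, move or knock anything, including the loose bung and nut standing on it, and at the end raise the hand straight up at least 15 centimetres clear of the tank.

Things in the scene. Friction and masses are not known exactly. Their poses are not given: they have to be found in the camera images.
- tank: Loose chamfered aluminium tank, 1.6 kg, at any yaw. Flange 235 x 150 mm, body 210 x 130; flat level top 150 (x) by 130 (y) mm, 105 mm up. Origin: centre of underside; z up, x along the long side. A round steel pipe fitting 34 mm across sticks out 36 mm from the -x end wall, 42 mm up. A dark Z-shaped seam 3 mm wide crosses the top, with eight round tacks 8 mm wide, 1.6 mm high.
- tack0 (a point): Tack weld 0, the seam end next to the pipe fitting (the start). The seam runs straight from tack 0 to 2, from 2 to 5 and from 5 to 7. The trace is measured at the tool point between the fingers; closed fingers clear the bung and nut: point on the seam, at the height of the tank's flat top; in the tank's frame x = -64, y = -30, z = 105 mm. Axes as the tank's.
- tack1 (a point): Tack weld 1: point on the seam, at the height of the tank's flat top; in the tank's frame x = -40, y = -30, z = 105 mm. Axes as the tank's.
- tack2 (a point): Tack weld 2, at the first bend: point on the seam, at the height of the tank's flat top; in the tank's frame x = -16, y = -30, z = 105 mm. Axes as the tank's.
- tack3 (a point): Tack weld 3: point on the seam, at the height of the tank's flat top; in the tank's frame x = -4.7, y = -10, z = 105 mm. Axes as the tank's.
- tack4 (a point): Tack weld 4: point on the seam, at the height of the tank's flat top; in the tank's frame x = 6.7, y = 10, z = 105 mm. Axes as the tank's.
- tack5 (a point): Tack weld 5, at the second bend: point on the seam, at the height of the tank's flat top; in the tank's frame x = 18, y = 30, z = 105 mm. Axes as the tank's.
- tack6 (a point): Tack weld 6: point on the seam, at the height of the tank's flat top; in the tank's frame x = 42, y = 30, z = 105 mm. Axes as the tank's.
- tack7 (a point): Tack weld 7, the seam end away from the fitting (the finish): point on the seam, at the height of the tank's flat top; in the tank's frame x = 66, y = 30, z = 105 mm. Axes as the tank's.
- cover: Bystander: a finished plain aluminium box 130 x 100 x 70 mm with a straight, continuous weld bead on its top and no fitting. Origin: centre of underside. Leave it alone.
- bung: Bystander: a loose steel weld bung (ring 26 mm across, 22 mm high) on the tank's top, near x = -46, y = 40 mm of the tank's frame. Origin: centre of underside.
- nut: Bystander: a loose steel hex nut blank, 30 mm across its corners, 14 mm high, on the tank's top, near x = 46, y = -40 mm of the tank's frame. Origin: centre of underside.
- magnet: Bystander: grey welding magnet, 70 x 50 x 48 mm, on the table at the left. Origin: centre of underside.
- hammer: Bystander: hammer lying on the table at the robot's right. Origin on its underside.
- jug: Bystander: white plastic jug with a black cap, 60 x 85 x 166 mm, at the far side. Origin: centre of underside.
- mug: Bystander: blue mug, 74 mm across, 90 mm high, far right. Origin: centre of underside.

How it is judged:
On the way, in this order (a step that is already met when the one before it is completed fails the run):
1. the fingertips, pointing down, pass low over tack 0 at the fitting end (horizontal distance between the grasp point and tack0 below 0.01 m and z of the grasp point in the frame of tack0 below 0.045 m and angle between the grasp point's own z axis and vertical above 2.7 rad), for 0.2 s.
2. the fingertips, pointing down, pass low over tack 1 (horizontal distance between the grasp point and tack1 below 0.01 m and z of the grasp point in the frame of tack1 below 0.045 m and angle between the grasp point's own z axis and vertical above 2.7 rad), for 0.2 s.
3. the fingertips, pointing down, pass low over tack 2 (horizontal distance between the grasp point and tack2 below 0.01 m and z of the grasp point in the frame of tack2 below 0.045 m and angle between the grasp point's own z axis and vertical above 2.7 rad), for 0.2 s.
4. the fingertips, pointing down, pass low over tack 3 (horizontal distance between the grasp point and tack3 below 0.01 m and z of the grasp point in the frame of tack3 below 0.045 m and angle between the grasp point's own z axis and vertical above 2.7 rad), for 0.2 s.
5. the fingertips, pointing down, pass low over tack 4 (horizontal distance between the grasp point and tack4 below 0.01 m and z of the grasp point in the frame of tack4 below 0.045 m and angle between the grasp point's own z axis and vertical above 2.7 rad), for 0.2 s.
6. the fingertips, pointing down, pass low over tack 5 (horizontal distance between the grasp point and tack5 below 0.01 m and z of the grasp point in the frame of tack5 below 0.045 m and angle between the grasp point's own z axis and vertical above 2.7 rad), for 0.2 s.
7. the fingertips, pointing down, pass low over tack 6 (horizontal distance between the grasp point and tack6 below 0.01 m and z of the grasp point in the frame of tack6 below 0.045 m and angle between the grasp point's own z axis and vertical above 2.7 rad), for 0.2 s.
8. the fingertips, pointing down, pass low over tack 7 (horizontal distance between the grasp point and tack7 below 0.01 m and z of the grasp point in the frame of tack7 below 0.045 m and angle between the grasp point's own z axis and vertical above 2.7 rad), for 0.2 s.
At the end, for the whole second after the job is handed in: All tacks passed in order (tool point within 10 mm sideways, under 45 mm above the top, tool within 25 degrees of straight down, 0.2 s each); tool point now over 140 mm above the top, tank at rest within 5 mm and bystanders within 10 mm of where they stood (z of the grasp point in the frame of tack7 above 0.14 m and distance of each of tack0, tack7 from where it was at the start of the episode below 0.005 m and linear speed of tank below 0.02 m/s and distance of each of cover, bung, nut, magnet, hammer, jug, mug from where it was at the start of the episode below 0.01 m); the robot touches nothing.
It fails at once if the robot touches the tank (contact force between any of the fingers, the arm and tank above 0.5 N).
It fails at once if the tank is shifted or lifted (distance of any of tack0, tack7 from where it was at the start of the episode above 0.005 m).
It fails at once if a bystander is picked up, moved or knocked over (distance of any of cover, bung, nut, magnet, hammer, jug, mug from where it was at the start of the episode above 0.01 m).
It also fails if it takes over 46 s, if anything falls off the work surface, if the arm or the gripper's body presses on something with over 40 N, if the wrist force passes 120 N, or if a joint passes its speed limit or range.

## Working session

There is one attempt and no reset: what is moved stays moved. The work goes in short steps, Python scripts to look and compute and a tool call to move; the robot and the scene stay as the last step left them, time stands still between calls to the robot, and variables do not carry over. Pictures are saved under pics/ and viewed, at most 10 in all, crops included, and the job is handed in when it is done.

Besides the shell and the picture viewer there is one more tool, called after "Request:" by a JSON object that holds its "op" and its "data". apply_moves: Moves the arm, as the interface text tells. Its arguments: {"type":"object","properties":{"moves":{"type":"array"}},"required":["moves"]}

```bash
mkdir -p pics; python3 - <<'E'
from station import state,camera
import cv2,numpy as np,pickle
d={}
for n in("top","side"):
    c=camera(n);d[n]=c;cv2.imwrite(f"pics/{n}0.png",c["pixels"][:,:,::-1])
pickle.dump(d,open("cam.pkl","wb"))
s=state();print(s["time"],s["position"],s["tcp_rot"],s["opening"])
E
```

```text
0.1 [ 0.2252049  -0.52833724  0.24888865] [ 9.79788855e-01  2.00031574e-01 -5.38893195e-05 -1.07998948e-03] 0.08538943212612363
```

View pics/top0.png

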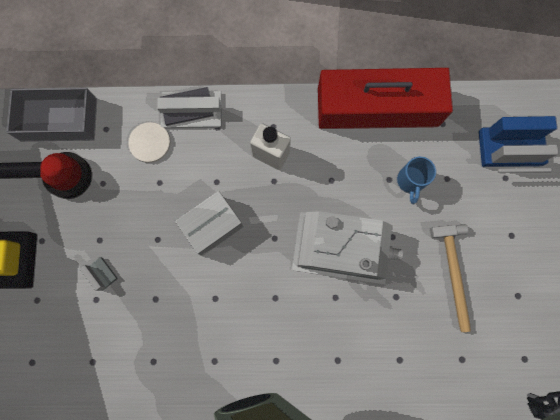

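View pics/side0.png

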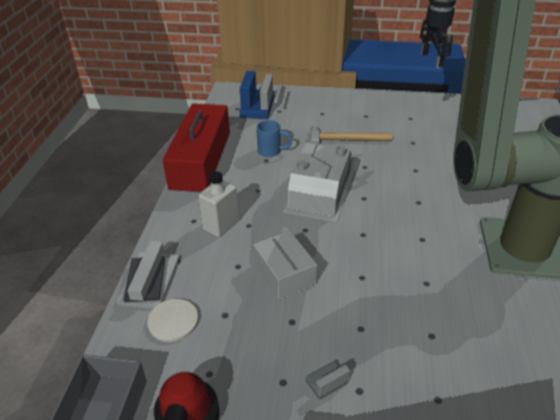

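The top picture shows the tank around (342,245), with the nut near (333,223), the ring bung near (366,264) and a dark seam between them. In the side picture the tank is around (320,180). I'll enlarge the tank in both views.

```bash
python3 - <<'E'
import cv2,numpy as np,pickle
d=pickle.load(open("cam.pkl","rb"))
a=d["top"]["pixels"][200:290,285:405,::-1];cv2.imwrite("pics/topc.png",cv2.resize(a,None,fx=6.5,fy=6.5,interpolation=cv2.INTER_CUBIC))
a=d["side"]["pixels"][120:220,270:370,::-1];cv2.imwrite("pics/sidec.png",cv2.resize(a,None,fx=6,fy=6,interpolation=cv2.INTER_CUBIC))
E
```

```text
(no output)
```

View pics/topc.png

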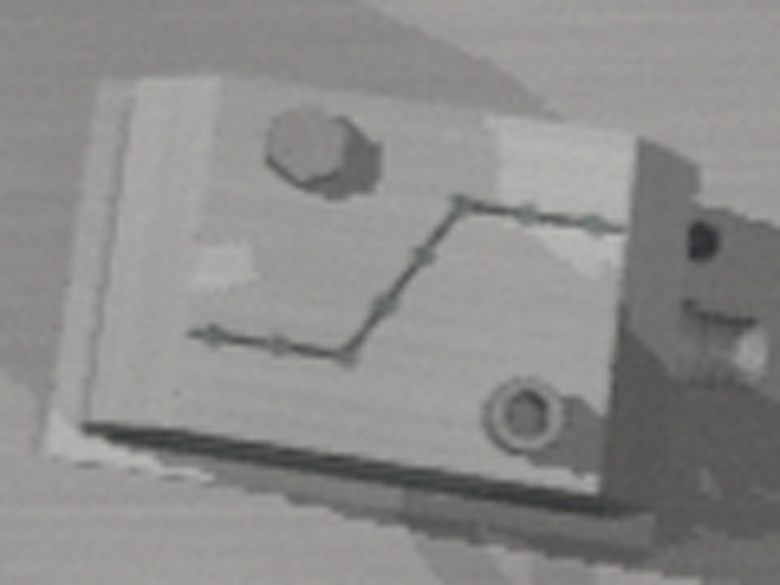

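View pics/sidec.png

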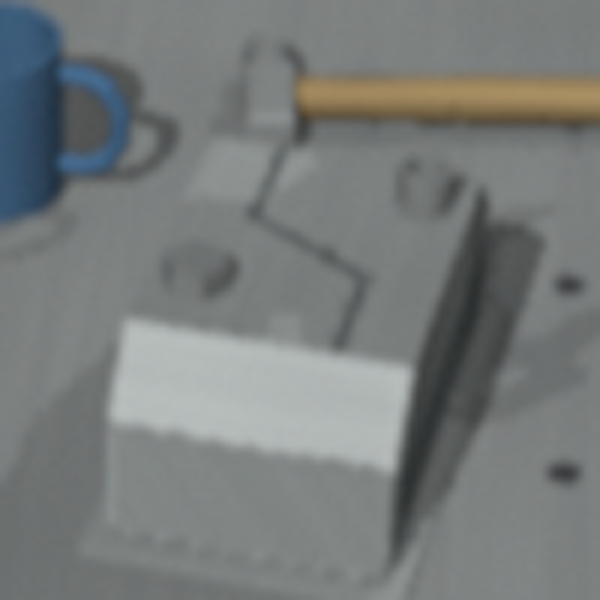

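The enlarged top view shows the fitting at the right, around (740,340). The tacks, 0 to 7, are at (595,222), (528,213), (460,204), (422,255), (385,305), (346,355), (279,345) and (213,335). The bung at (525,412) and nut at (310,145) are where they should be for that orientation. In the side crop the bends, tacks 2 and 5, are at (254,212) and (366,280).

```bash
cat >h.py <<'E'
import numpy as np,cv2,pickle
from scipy.spatial.transform import Rotation as R
T=np.array([[-64,-30],[-40,-30],[-16,-30],[-4.7,-10],[6.7,10],[18,30],[42,30],[66,30]])/1000
d=pickle.load(open("cam.pkl","rb"))
def ray(c,uv,z):
    E=c["world_to_cam"];r=E[:3,:3].T@np.linalg.inv(c["intrinsics"])@[*uv,1];o=-E[:3,:3].T@E[:3,3]
    return (o+r*(z-o[2])/r[2])[:2]
def proj(c,p):
    q=c["world_to_cam"]@[*p,1];q=c["intrinsics"]@q[:3];return q[:2]/q[2]
def fit(A,B):
    a,b=A-A.mean(0),B-B.mean(0);t=np.arctan2((a[:,0]*b[:,1]-a[:,1]*b[:,0]).sum(),(a*b).sum())
    M=np.array([[np.cos(t),-np.sin(t)],[np.sin(t),np.cos(t)]]);return M,B.mean(0)-M@A.mean(0),t
E
python3 - <<'E'
from h import *
from station import state
np.set_printoptions(precision=4,suppress=True)
c=d["top"]
px=np.array([[595,222],[528,213],[460,204],[422,255],[385,305],[346,355],[279,345],[213,335]])
g=cv2.cvtColor(c["pixels"],cv2.COLOR_RGB2GRAY);big=cv2.resize(g[200:290,285:405],None,fx=6.5,fy=6.5,interpolation=cv2.INTER_CUBIC)
uv=(px+.5)/6.5-.5+[285,200]
W=np.array([ray(c,u,.106) for u in uv]);M,t,th=fit(T,W);P=T@M.T+t
print("yaw",th,"org",t,"resid mm",1000*(W-P));print("P",P)
print("scale",np.linalg.norm(W[7]-W[0]),np.linalg.norm(T[7]-T[0]))
for n,q,z in(("bung",(525,410),.127),("nut",(305,143),.119)):
    print(n,1000*(M.T@(ray(c,(np.array(q)+.5)/6.5-.5+[285,200],z)-t)))
s=d["side"]
for i,q in((2,(254,212)),(5,(366,280))):
    u=(np.array(q)+.5)/6-.5+[270,120]; print("side",i,proj(s,[*P[i],.105]),u,1000*(ray(s,u,.105)-P[i]))
st=state();r=R.from_quat(st["tcp_rot"]);p=st["position"]
Q=np.c_[P,np.full(8,.134)]
print("tool offs tack0 (mm)",1000*r.inv().apply(Q[0]-p));print("segs",1000*r.inv().apply(np.diff(Q,axis=0)))
print("tool axes",r.as_matrix(),"reach",np.linalg.norm(P,axis=1))
E
```

```text
yaw 1.413560072625053 org [ 0.5248 -0.1695] resid mm [[ 0.275  -0.17  ]
 [ 0.0436 -0.1366]
 [-0.1765  0.3022]
 [-0.4167  0.3495]
 [-0.2159 -0.1528]
 [ 0.1067  0.0762]
 [ 0.1621  0.0377]
 [ 0.2217 -0.3063]]
P [[ 0.5444 -0.2374]
 [ 0.5482 -0.2137]
 [ 0.5519 -0.19  ]
 [ 0.5339 -0.1757]
 [ 0.516  -0.1613]
 [ 0.498  -0.1471]
 [ 0.5017 -0.1233]
 [ 0.5055 -0.0996]]
scale 0.14306161950623797 0.14317821063276354
bung [-43.3346  42.0576]
nut [ 43.0044 -41.5066]
side 2 [311.7836 156.5561] [311.9167 154.9167] [ 0.3332 -7.976 ]
side 5 [330.3946 166.9315] [330.5833 166.25  ] [-0.3108 -3.192 ]
tool offs tack0 (mm) [ 407.6475 -142.2575  115.3261]
segs [[ 12.7488 -20.3339   0.0476]
 [ 12.7488 -20.3339   0.0476]
 [-10.9424 -20.1978   0.0396]
 [-10.8892 -20.2826   0.0398]
 [-10.9424 -20.1978   0.0396]
 [ 12.7488 -20.3339   0.0476]
 [ 12.7488 -20.3339   0.0476]]
tool axes [[ 0.92    0.392  -0.0005]
 [ 0.392  -0.92    0.0021]
 [ 0.0003 -0.0021 -1.    ]] reach [0.5939 0.5884 0.5837 0.5621 0.5406 0.5192 0.5167 0.5152]
```

Eight tacks fit the given layout to within 0.5 mm, and the scale matches (143.1 against 143.2 mm). The bung, nut and reach are all plausible too. I'll close the fingers and travel high to a point above tack 0.

Request:
{"op": "apply_moves", "data": {"moves": [[[0.01, -0.004, 0], [0, 0, 0], 0], [[0.03, -0.01, 0], [0, 0, 0], 0], [[0.05, -0.018, 0], [0, 0, 0], 0], [[0.07, -0.025, 0], [0, 0, 0], 0], [[0.09, -0.032, 0], [0, 0, 0], 0], [[0.11, -0.039, 0], [0, 0, 0], 0], [[0.13, -0.046, 0], [0, 0, 0], 0], [[0.15, -0.053, 0], [0, 0, 0], 0], [[0.17, -0.06, 0], [0, 0, 0], 0], [[0.185, -0.065, 0], [0, 0, 0], 0], [[0.196, -0.069, 0], [0, 0, 0], 0], [[0.2, -0.07, 0], [0, 0, 0], 0]]}}

```text
time: 1.1
position: [0.3831, -0.3843, 0.2497]
tcp_rot: [0.98, 0.201, 0.0, -0.001]
ft_force: [-0.1, -0.7, -0.0]
opening: -0.0001
grasp_force: 0.0
```

Request:
{"op": "apply_moves", "data": {"moves": [[[0.01, -0.004, 0], [0, 0, 0], 0], [[0.03, -0.01, 0], [0, 0, 0], 0], [[0.05, -0.018, 0], [0, 0, 0], 0], [[0.07, -0.025, 0], [0, 0, 0], 0], [[0.09, -0.032, 0], [0, 0, 0], 0], [[0.11, -0.039, 0], [0, 0, 0], 0], [[0.13, -0.046, 0], [0, 0, 0], 0], [[0.15, -0.053, 0], [0, 0, 0], 0], [[0.17, -0.06, 0], [0, 0, 0], 0], [[0.19, -0.067, 0], [0, 0, 0], 0], [[0.204, -0.071, 0], [0, 0, 0], 0], [[0.208, -0.072, 0], [0, 0, 0], 0]]}}

```text
time: 2.1
position: [0.5463, -0.2371, 0.2499]
tcp_rot: [0.98, 0.201, 0.0, -0.0]
ft_force: [0.6, -0.4, 0.4]
opening: -0.0001
grasp_force: 0.0
```

```bash
python3 - <<'E'
from h import *
from station import state,camera
c=camera("side");cv2.imwrite("pics/side1.png",cv2.resize(c["pixels"][40:240,230:430,::-1],None,fx=3,fy=3))
np.set_printoptions(precision=4,suppress=True)
s=state();r=R.from_quat(s["tcp_rot"]);p=s["position"];print(s["time"],p,s["opening"],r.as_matrix()[:,2])
print("to tack0",1000*r.inv().apply(np.array([.5444,-.2374,.134])-p), "tip px crop",[(proj(c,[p[0],p[1],p[2]-dz])-[230,40])*3 for dz in(0,.019)])
E
```

```text
2.15 [ 0.5461 -0.2375  0.2498] 2.616900954613264e-06 [ 0.0001  0.0001 -1.    ]
to tack0 [ -1.5181  -0.7538 115.8162] tip px crop [array([260.8654, 184.3319]), array([260.1874, 203.3356])]
```

View pics/side1.png

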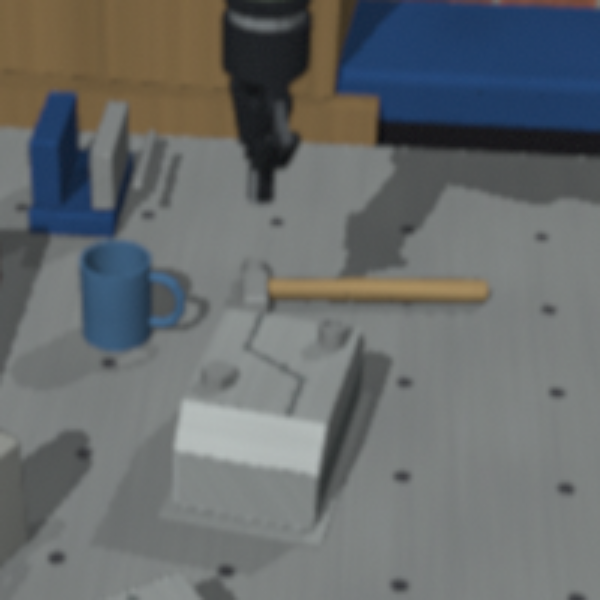

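The side view shows the closed fingertips at about (260,201), matching the predicted (260,203), high above the fitting end of the seam at about (265,315). Next I'll descend straight down, slowing near the end, to put the tips about 1 cm above the metal.

Request:
{"op": "apply_moves", "data": {"moves": [[[0, 0, 0.004], [0, 0, 0], 0], [[-0.001, 0, 0.012], [0, 0, 0], 0], [[-0.0015, -0.0007, 0.022], [0, 0, 0], 0], [[-0.0015, -0.0007, 0.034], [0, 0, 0], 0], [[-0.0015, -0.0007, 0.046], [0, 0, 0], 0], [[-0.0015, -0.0007, 0.058], [0, 0, 0], 0], [[-0.0015, -0.0007, 0.07], [0, 0, 0], 0], [[-0.0015, -0.0007, 0.08], [0, 0, 0], 0], [[-0.0015, -0.0007, 0.088], [0, 0, 0], 0], [[-0.0015, -0.0007, 0.094], [0, 0, 0], 0], [[-0.0015, -0.0007, 0.098], [0, 0, 0], 0], [[-0.0015, -0.0007, 0.1], [0, 0, 0], 0]]}}

```text
time: 3.15
position: [0.5433, -0.2383, 0.1494]
tcp_rot: [0.98, 0.2, -0.0, -0.0]
ft_force: [-0.6, 0.6, 0.1]
opening: -0.0001
grasp_force: 0.0
```

Request:
{"op": "apply_moves", "data": {"moves": [[[0, 0, 0.003], [0, 0, 0], 0], [[0, 0, 0.006], [0, 0, 0], 0], [[0, 0, 0.009], [0, 0, 0], 0], [[0, 0, 0.012], [0, 0, 0], 0], [[0, 0, 0.014], [0, 0, 0], 0], [[0, 0, 0.015], [0, 0, 0], 0], [[0, 0, 0.015], [0, 0, 0], 0], [[0, 0, 0.015], [0, 0, 0], 0], [[0, 0, 0.015], [0, 0, 0], 0]]}}

```text
time: 3.9
position: [0.5435, -0.2384, 0.1352]
tcp_rot: [0.98, 0.2, 0.0, 0.0]
ft_force: [0.1, 0.2, 0.3]
opening: 0.0003
grasp_force: 0.0
```

```bash
python3 - <<'E'
from h import *
from station import state,camera
c=camera("side");cv2.imwrite("pics/side2.png",cv2.resize(c["pixels"][100:220,260:380,::-1],None,fx=5,fy=5,interpolation=cv2.INTER_CUBIC))
np.set_printoptions(precision=4,suppress=True)
s=state();r=R.from_quat(s["tcp_rot"]);p=s["position"];print(s["time"],p,s["ft_force"])
P=np.array([[.5444,-.2374],[.5519,-.19],[.498,-.1471],[.5055,-.0996]])
print("to tacks 0,2,5,7",1000*r.inv().apply(np.c_[P,np.full(4,.134)]-p))
print("tip px",(proj(c,[p[0],p[1],p[2]-.019])-[260,100])*5,"tack0 px",(proj(c,[*P[0],.105])-[260,100])*5)
E
```

```text
3.95 [ 0.5436 -0.2385  0.1352] [-0.0891  0.0268  0.1231]
to tacks 0,2,5,7 [[   1.1914   -0.6532    1.2199]
 [  26.6685  -41.3217    1.2126]
 [  -6.1059 -101.9143    1.1815]
 [  19.4105 -142.6748    1.1741]]
tip px [281.8309 218.4632] tack0 px [279.5733 236.1218]
```

View pics/side2.png

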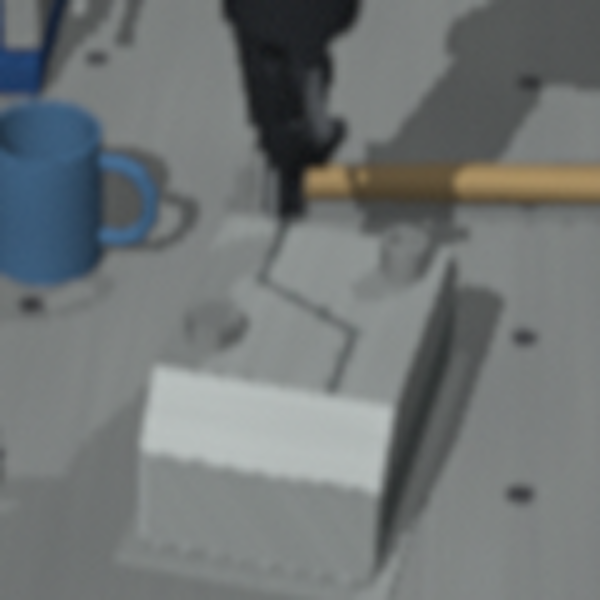

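The picture shows the fingertips just above the seam's fitting end at about (288,215), clear of the tank, and about 1.3 mm from tack 0 by measurement. I'll trace one tack per call, about 2 mm per row, and take out the small offset on the first leg.

Request:
{"op": "apply_moves", "data": {"moves": [[[0.0012, -0.0018, 0], [0, 0, 0], 0], [[0.0023, -0.0035, 0], [0, 0, 0], 0], [[0.0035, -0.0053, 0], [0, 0, 0], 0], [[0.0046, -0.007, 0], [0, 0, 0], 0], [[0.0058, -0.0088, 0], [0, 0, 0], 0], [[0.007, -0.0105, 0], [0, 0, 0], 0], [[0.0081, -0.0123, 0], [0, 0, 0], 0], [[0.0093, -0.014, 0], [0, 0, 0], 0], [[0.0104, -0.0158, 0], [0, 0, 0], 0], [[0.0116, -0.0175, 0], [0, 0, 0], 0], [[0.0127, -0.0193, 0], [0, 0, 0], 0], [[0.0139, -0.021, 0], [0, 0, 0], 0]]}}

```text
time: 4.95
position: [0.548, -0.2134, 0.135]
tcp_rot: [0.98, 0.2, -0.0, -0.0]
ft_force: [0.6, 0.5, -0.4]
opening: -0.0002
grasp_force: 0.0
```

Request:
{"op": "apply_moves", "data": {"moves": [[[0.0011, -0.0017, 0], [0, 0, 0], 0], [[0.0021, -0.0034, 0], [0, 0, 0], 0], [[0.0032, -0.0051, 0], [0, 0, 0], 0], [[0.0042, -0.0068, 0], [0, 0, 0], 0], [[0.0053, -0.0085, 0], [0, 0, 0], 0], [[0.0064, -0.0102, 0], [0, 0, 0], 0], [[0.0074, -0.0119, 0], [0, 0, 0], 0], [[0.0085, -0.0136, 0], [0, 0, 0], 0], [[0.0096, -0.0153, 0], [0, 0, 0], 0], [[0.0106, -0.0169, 0], [0, 0, 0], 0], [[0.0117, -0.0186, 0], [0, 0, 0], 0], [[0.0127, -0.0203, 0], [0, 0, 0], 0]]}}

```text
time: 5.95
position: [0.5517, -0.1898, 0.135]
tcp_rot: [0.98, 0.2, 0.0, 0.0]
ft_force: [0.1, 0.3, -0.3]
opening: -0.0002
grasp_force: 0.0
```

```bash
python3 - <<'E'
from h import *
from station import state
np.set_printoptions(precision=4,suppress=True)
s=state();r=R.from_quat(s["tcp_rot"]);p=s["position"];print(s["time"],p,s["ft_force"])
P=np.array([[.5519,-.19],[.498,-.1471],[.5055,-.0996]])
print("to tacks 2,5,7",1000*r.inv().apply(np.c_[P,np.full(3,.134)]-p))
E
```

```text
5.95 [ 0.5517 -0.1898  0.135 ] [ 0.0694  0.31   -0.2679]
to tacks 2,5,7 [[   0.0593    0.2828    0.9832]
 [ -32.7116  -60.3117    0.9813]
 [  -7.1929 -101.0707    0.981 ]]
```

The tool is within 0.3 mm of tack 2, so I'll trace the diagonal and then the last leg.

Request:
{"op": "apply_moves", "data": {"moves": [[[-0.0009, -0.0017, 0], [0, 0, 0], 0], [[-0.0018, -0.0034, 0], [0, 0, 0], 0], [[-0.0027, -0.005, 0], [0, 0, 0], 0], [[-0.0036, -0.0067, 0], [0, 0, 0], 0], [[-0.0045, -0.0084, 0], [0, 0, 0], 0], [[-0.0055, -0.0101, 0], [0, 0, 0], 0], [[-0.0064, -0.0117, 0], [0, 0, 0], 0], [[-0.0073, -0.0134, 0], [0, 0, 0], 0], [[-0.0082, -0.0151, 0], [0, 0, 0], 0], [[-0.0091, -0.0168, 0], [0, 0, 0], 0], [[-0.01, -0.0184, 0], [0, 0, 0], 0], [[-0.0109, -0.0201, 0], [0, 0, 0], 0]]}}

```text
time: 6.95
position: [0.5336, -0.1756, 0.135]
tcp_rot: [0.98, 0.2, 0.0, -0.0]
ft_force: [0.7, 0.4, -0.4]
opening: 0.0001
grasp_force: 0.0
```

Request:
{"op": "apply_moves", "data": {"moves": [[[-0.0009, -0.0017, 0], [0, 0, 0], 0], [[-0.0018, -0.0034, 0], [0, 0, 0], 0], [[-0.0027, -0.005, 0], [0, 0, 0], 0], [[-0.0036, -0.0067, 0], [0, 0, 0], 0], [[-0.0045, -0.0084, 0], [0, 0, 0], 0], [[-0.0055, -0.0101, 0], [0, 0, 0], 0], [[-0.0064, -0.0117, 0], [0, 0, 0], 0], [[-0.0073, -0.0134, 0], [0, 0, 0], 0], [[-0.0082, -0.0151, 0], [0, 0, 0], 0], [[-0.0091, -0.0168, 0], [0, 0, 0], 0], [[-0.01, -0.0184, 0], [0, 0, 0], 0], [[-0.0109, -0.0201, 0], [0, 0, 0], 0]]}}

```text
time: 7.95
position: [0.5158, -0.1614, 0.135]
tcp_rot: [0.98, 0.2, 0.0, 0.0]
ft_force: [0.6, -0.5, -0.1]
opening: -0.0003
grasp_force: 0.0
```

Request:
{"op": "apply_moves", "data": {"moves": [[[-0.0009, -0.0017, 0], [0, 0, 0], 0], [[-0.0018, -0.0034, 0], [0, 0, 0], 0], [[-0.0027, -0.005, 0], [0, 0, 0], 0], [[-0.0036, -0.0067, 0], [0, 0, 0], 0], [[-0.0045, -0.0084, 0], [0, 0, 0], 0], [[-0.0055, -0.0101, 0], [0, 0, 0], 0], [[-0.0064, -0.0117, 0], [0, 0, 0], 0], [[-0.0073, -0.0134, 0], [0, 0, 0], 0], [[-0.0082, -0.0151, 0], [0, 0, 0], 0], [[-0.0091, -0.0168, 0], [0, 0, 0], 0], [[-0.01, -0.0184, 0], [0, 0, 0], 0], [[-0.0109, -0.0201, 0], [0, 0, 0], 0]]}}

```text
time: 8.95
position: [0.4979, -0.1472, 0.135]
tcp_rot: [0.98, 0.2, 0.0, 0.0]
ft_force: [-0.1, 1.0, 0.2]
opening: 0.0003
grasp_force: 0.0
```

Request:
{"op": "apply_moves", "data": {"moves": [[[0.0011, -0.0017, 0], [0, 0, 0], 0], [[0.0021, -0.0034, 0], [0, 0, 0], 0], [[0.0032, -0.0051, 0], [0, 0, 0], 0], [[0.0042, -0.0068, 0], [0, 0, 0], 0], [[0.0053, -0.0085, 0], [0, 0, 0], 0], [[0.0064, -0.0102, 0], [0, 0, 0], 0], [[0.0074, -0.0119, 0], [0, 0, 0], 0], [[0.0085, -0.0136, 0], [0, 0, 0], 0], [[0.0096, -0.0153, 0], [0, 0, 0], 0], [[0.0106, -0.0169, 0], [0, 0, 0], 0], [[0.0117, -0.0186, 0], [0, 0, 0], 0], [[0.0127, -0.0203, 0], [0, 0, 0], 0]]}}

```text
time: 9.95
position: [0.5018, -0.1234, 0.135]
tcp_rot: [0.98, 0.2, 0.0, 0.0]
ft_force: [0.2, 0.0, 0.4]
opening: -0.0003
grasp_force: 0.0
```

Request:
{"op": "apply_moves", "data": {"moves": [[[0.0011, -0.0017, 0], [0, 0, 0], 0], [[0.0021, -0.0034, 0], [0, 0, 0], 0], [[0.0032, -0.0051, 0], [0, 0, 0], 0], [[0.0042, -0.0068, 0], [0, 0, 0], 0], [[0.0053, -0.0085, 0], [0, 0, 0], 0], [[0.0064, -0.0102, 0], [0, 0, 0], 0], [[0.0074, -0.0119, 0], [0, 0, 0], 0], [[0.0085, -0.0136, 0], [0, 0, 0], 0], [[0.0096, -0.0153, 0], [0, 0, 0], 0], [[0.0106, -0.0169, 0], [0, 0, 0], 0], [[0.0117, -0.0186, 0], [0, 0, 0], 0], [[0.0127, -0.0203, 0], [0, 0, 0], 0]]}}

```text
time: 10.95
position: [0.5055, -0.0998, 0.135]
tcp_rot: [0.98, 0.2, 0.0, -0.0]
ft_force: [-0.3, 0.1, 0.1]
opening: 0.0001
grasp_force: 0.0
```

```bash
python3 - <<'E'
from h import *
from station import state,camera
c=camera("side");cv2.imwrite("pics/side3.png",cv2.resize(c["pixels"][100:220,260:380,::-1],None,fx=5,fy=5,interpolation=cv2.INTER_CUBIC))
s=state();p=s["position"];print(s["time"],p,s["ft_force"],"mm off tack7",1000*(p[:2]-[.5055,-.0996]))
E
```

```text
11.0 [ 0.50546611 -0.09945457  0.13497169] [-0.2837985   1.13582     0.38179149] mm off tack7 [-0.03389185  0.14543328]
```

View pics/side3.png

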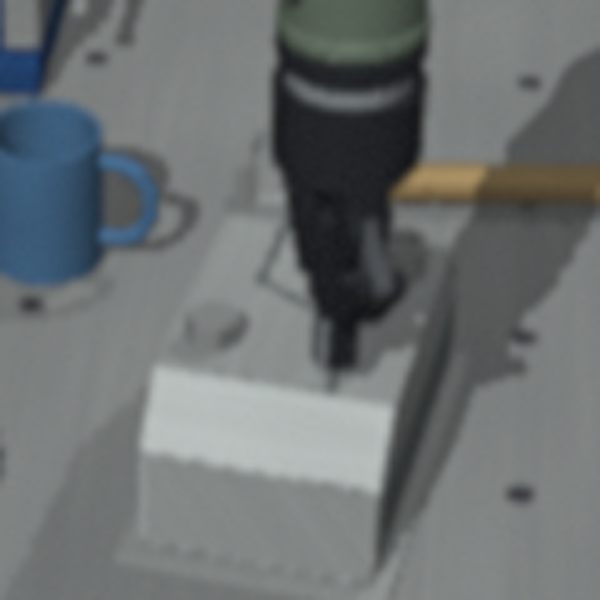

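The picture shows the fingertips above the far seam end at about (337,368), with the tank and nut (215,325) undisturbed. After a short dwell over tack 7 I'll raise the hand straight up 20 cm.

Request:
{"op": "apply_moves", "data": {"moves": [[[0, 0, 0], [0, 0, 0], 0], [[0, 0, 0], [0, 0, 0], 0], [[0, 0, 0], [0, 0, 0], 0], [[0, 0, -0.003], [0, 0, 0], 0], [[0, 0, -0.01], [0, 0, 0], 0], [[0, 0, -0.02], [0, 0, 0], 0], [[0, 0, -0.032], [0, 0, 0], 0], [[0, 0, -0.044], [0, 0, 0], 0], [[0, 0, -0.056], [0, 0, 0], 0], [[0, 0, -0.068], [0, 0, 0], 0], [[0, 0, -0.077], [0, 0, 0], 0], [[0, 0, -0.08], [0, 0, 0], 0]]}}

```text
time: 12.0
position: [0.5067, -0.1004, 0.2177]
tcp_rot: [0.98, 0.2, 0.002, 0.001]
ft_force: [-0.1, 0.7, -0.4]
opening: 0.0003
grasp_force: 0.0
```

Request:
{"op": "apply_moves", "data": {"moves": [[[0, 0, -0.004], [0, 0, 0], 0], [[0, 0, -0.016], [0, 0, 0], 0], [[0, 0, -0.03], [0, 0, 0], 0], [[0, 0, -0.044], [0, 0, 0], 0], [[0, 0, -0.058], [0, 0, 0], 0], [[0, 0, -0.072], [0, 0, 0], 0], [[0, 0, -0.086], [0, 0, 0], 0], [[0, 0, -0.1], [0, 0, 0], 0], [[0, 0, -0.112], [0, 0, 0], 0], [[0, 0, -0.12], [0, 0, 0], 0], [[0, 0, -0.12], [0, 0, 0], 0], [[0, 0, -0.12], [0, 0, 0], 0]]}}

```text
time: 13.0
position: [0.5055, -0.1, 0.3351]
tcp_rot: [0.98, 0.2, 0.0, 0.0]
ft_force: [-0.2, 0.2, -0.4]
opening: 0.0001
grasp_force: 0.0
```

```bash
python3 - <<'E'
from station import state,sign_off
s=state();print(s["time"],s["position"],s["ft_force"])
if s["position"][2]>.3: print(sign_off())
E
```

```text
13.0 [ 0.50546902 -0.09999745  0.33514912] [-0.24208046  0.23741573 -0.44457571]
the job is handed in; nothing more can be done
None
```

The seam was traced from tack 0 to tack 7 at about 2.4 cm/s with the fingertips about 11 mm above the metal and no contact seen in the force readings; the hand ended about 21 cm clear of the tank and the job is handed in (13 s used, no verdict returned).

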